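# Tip the grinding ball into the bench mill

### The arm

A 6-joint arm with a two-finger parallel gripper is mounted at the origin on the work surface. World frame = base frame: x ahead of the robot, y to its left, z up, the work surface at z = 0. Lengths are in m, angles in rad, forces in N, time in s.
With the tool pointing down it reaches from about 0.35 to 0.975 m from the base axis. Payload 4.9 kg.
Tool frame: the origin (TCP) lies on the centre line of the jaws, within the pads' length; the fingertips stand 17 mm ahead of it and the grasp point (between the pads) lies 2 mm behind it; x points along the fingers, y is the direction in which the jaws open and shut, and the axes are right-handed (so a half turn about x gives the same grasp; the last joint's range is limited). The gripper opens to 85 mm and grips with 20 to 120 N. Pads are 22 mm wide; open, the fingers measure 114 mm over their backs; the gripper's body (76 mm by 85 mm) begins 54 mm behind the grasp point. The pads swing forward as they close: fully open they stand 13 mm farther back than shut.
Start: joints at [-1.335, 0.053, 1.613, -0, 1.476, -0.119], TCP at [0.217, -0.586, 0.248] pointing down, gripper open.
Joint ranges: [-3.01, 3.01], [-1.01, 2.22], [0.06, 2.58], [-1.02, 4.17], [0.09, 2.62], [-3.14, 3.14]. Speed limits (rad/s): [2.57, 2.57, 3.14, 3.14, 3.14, 3.14].

### API

Orientations are given as a unit quaternion [w, x, y, z].
In Python, from plant import status, viewer, manip gives the robot as it stands.
- The arm moves only by the tool drive_tool, never from a script. Its argument "plan" is a list of rows, each a list of 4 numbers: the shift along the tool's x, y, z in m, then the turn about the tool's x in units of 8 degrees (1.0 is 8 degrees). A call has 1 to 12 rows; each row is the pose to reach, as a shift and turn from the pose commanded when the call began, along the tool's axes at that moment; what a row does not reach only later rows make up. A row lasts 1/10 s, in which the tool goes at most 50 mm and 8.59 degrees, less where a joint would pass 70% of its speed; a pose out of reach is approached as far as the arm can. A call with a gripper value outside its range is refused whole. "fingers" is the finger opening in m, from 0 to 0.0854, set as the call begins (left out, the last holds). The fingers move at their own pace and stop on an object; the grip force is fixed at half the most. Time passes only in rows, so rows that repeat a pose let the fingers close. It gives the time, the measured TCP pose, the force and the opening at its end, in the units of the state.
- status.state(): the state, without advancing time (a new reading comes with each control period).
- viewer.grab_frame(name): name is "scene" or "side" or "wrist"; returns the picture (420x560x3 uint8, blue, green, red); there is no depth.
- viewer.calibration(name): a dict with "vfov" (degrees; the focal length in pixels is half the picture's height over the tangent of half this angle, whatever the lens; pixels are square), "cx", "cy" (the principal point, pixels), "rvec" (rotation vector, rad) and "tvec" (3), from world to camera coordinates, as OpenCV has them. Camera axes: x right, y down, z forward; pixel columns grow to the right and rows downward; lengths in m; the calibration is good to about 2 mm. The wrist camera is an equidistant fisheye: a pixel r from the principal point sees the ray r / f radians off the axis. A picture is of the moment at which its call begins: read the wrist's pose just before it. calibration takes no time and is no camera call; for the wrist camera it gives the pose at the moment of the call.
- manip.job_done(): hands the job in, once; it reports no verdict.
The state is a dict: "time": time; "joint_pos": joint angles; "joint_vel": joint speeds; "joint_efforts": joint torques, N m; "tool_pos": TCP position; "tool_rot": TCP orientation; "contact_force": force on the tool from outside, world axes, zero at the start; "ft_torque": the same for the moment, N m; "gripper_width": opening from 0.0 (shut) to 1.0 (fully open).
Only numpy, scipy, OpenCV 4.12 (cv2) and the standard library are available. Lean on these libraries where they do the work, as an engineer would, in place of code of your own. Each camera call takes 0.05 s, during which the arm holds its last target. There are 200 camera calls.

### The job

Load the bench ball mill with the dark steel ball: take the boat with the orange handle, lower its tray through the slot in the mill's cover plate, and tip it inside so that the ball rolls out into the mill, without anything touching the cover. Then bring the boat out again and stand it upright on the bench where it stood; leave the blue-handled boat alone.

Things in the scene. Friction and masses are not known exactly. Their poses are not given: they have to be found in the camera images.
- boat_orange: Steel boat, orange handle, upright on the bench. Tray 70 x 36 x 28 mm (x, y, z): closed at +x, open at -x (pouring end, roughly facing the robot); inside floor rises 8 deg from 5 mm high at x=+25 mm to 13 mm at the open end. At x=+28 mm (y=0) a stem 8 x 12 mm rises to a 20 x 20 mm square handle block, z=100 to 145 mm. Origin: centre of the underside, z up. 0.1 to 0.17 kg empty.
- ball: Dark steel grinding ball, 20 mm in diameter, 33 g, lying in the orange boat against the closed end. It rolls out of the open end once that end is tipped down by clearly more than 8 deg (20 to 30 deg is sure). Origin: its centre.
- cover: Aluminium cover, 220 x 160 x 4 mm (x, y, z), on the cream mill (fixed box, same outline; motor block 50 mm beyond +x, lower). Origin: slot centre on the upper face, 140 mm above the bench. Slot 102 (x) x 64 mm (y); chamber below 204 x 144 mm, floor 130 mm down. Boat enters lengthwise, open end to -x (panel side, roughly facing the robot), underside 58 mm below the upper face; tip by leaning its handle to -x.
- boat_blue: Bystander: the same boat with a blue handle and a white ceramic ball in it, upright on the bench. Same sizes and origin (centre of the underside, z up).
Things that resemble listed ones, but are neither listed nor needed, are in the scene too. Leave any brown or green look-alike of the boat_orange alone.

How it is judged:
By the outcome, as a careful person would: the job done as asked, in the order asked, and still so for the second after the job is handed in, with the robot touching nothing.
It also fails if it takes over 58 s, if anything falls off the work surface, if the arm or the gripper's body presses on something with over 40 N, if the wrist force passes 120 N, or if a joint passes its speed limit or range.

## Working session

There is one attempt and no reset: what is moved stays moved. The work goes in short steps, Python scripts to look and compute and a tool call to move; the robot and the scene stay as the last step left them, time stands still between calls to the robot, and variables do not carry over. Pictures are saved under pics/ and viewed, about 8 in all and at most 12, crops included, and the job is handed in when it is done.

Besides the shell and the picture viewer there is one more tool, called after "Emit:" in YAML: its name, and indented under it one key for each argument. drive_tool: Moves the arm, as the interface text tells. Its arguments: {"type":"object","properties":{"plan":{"type":"array","items":{"type":"array","items":{"type":"number"}}},"fingers":{"type":"number"}},"required":["plan"]}

```bash
mkdir -p pics; ls; cat > h.py <<'E'
import numpy as np, cv2, json
from plant import status, viewer, manip
from scipy.spatial.transform import Rotation as R
def shot(n,tag):
    c=viewer.calibration(n); im=viewer.grab_frame(n); cv2.imwrite(f'pics/{tag}.png',im); json.dump({k:np.asarray(v).tolist() for k,v in c.items()},open(f'pics/{tag}.json','w')); return im
def cal(tag): return json.load(open(f'pics/{tag}.json'))
def ray(c,u,v,fish=False):
    f=210/np.tan(np.radians(c['vfov'])/2); x=(u-c['cx'])/f; y=(v-c['cy'])/f
    if fish:
        r=np.hypot(x,y); s=np.sin(r)/max(r,1e-9); d=np.array([x*s,y*s,np.cos(r)])
    else: d=np.array([x,y,1.])
    M=cv2.Rodrigues(np.array(c['rvec'],float))[0]; t=np.array(c['tvec'],float).ravel()
    return -M.T@t, M.T@d/np.linalg.norm(d)
def onz(c,u,v,z,fish=False):
    o,d=ray(c,u,v,fish); return o+d*(z-o[2])/d[2]
def proj(c,p,fish=False):
    f=210/np.tan(np.radians(c['vfov'])/2)
    M=cv2.Rodrigues(np.array(c['rvec'],float))[0]; q=M@np.asarray(p,float)+np.array(c['tvec'],float).ravel()
    if fish:
        n=np.hypot(q[0],q[1]); a=np.arctan2(n,q[2]); return np.array([c['cx'],c['cy']])+f*a*q[:2]/max(n,1e-9)
    return np.array([c['cx'],c['cy']])+f*q[:2]/q[2]
def two(c1,p1,c2,p2,f1=False,f2=False):
    o1,d1=ray(c1,*p1,f1); o2,d2=ray(c2,*p2,f2)
    s=np.linalg.lstsq(np.c_[d1,-d2],o2-o1,rcond=None)[0]; a=o1+s[0]*d1; b=o2+s[1]*d2
    return (a+b)/2, np.linalg.norm(a-b)
E
python3 - <<'E'
from h import *
a=shot('scene','s0'); b=shot('side','d0'); w=shot('wrist','w0')
cv2.imwrite('pics/c0.png',cv2.resize(np.vstack([np.hstack([a,b]),np.hstack([w,w*0])]),(800,600),interpolation=cv2.INTER_AREA))
print(status.state())
for n in ['s0','d0','w0']:
  c=cal(n); print(n,c['vfov'],ray(c,280,210))
E
```

```text
pics
{'time': 0.15, 'joint_pos': array([-1.33500051e+00,  5.31946025e-02,  1.61396926e+00,  2.89215795e-08,
        1.47600186e+00, -1.19011781e-01]), 'joint_vel': array([-0.0006007 , -0.00186539, -0.00478358,  0.0017912 , -0.00122999,
       -0.00127713]), 'joint_efforts': array([ 6.98095319e-04, -3.94242096e+01, -3.70721698e+01,  9.10444157e-06,
        4.74886241e-03,  1.81954317e-05]), 'tool_pos': array([ 0.21701744, -0.58562676,  0.24735758]), 'tool_rot': array([-0.12423121, -0.6959762 , -0.12534165,  0.69604109]), 'contact_force': array([-0.21851665, -0.4703269 ,  0.4361118 ]), 'ft_torque': array([-0.01704339, -0.03800378,  0.02343529]), 'gripper_width': 0.9991902363576751}
s0 54.72572475664307 (array([ 1.13781222, -0.64177189,  0.68781978]), array([-0.64525876,  0.55978036, -0.51989142]))
d0 51.35392650508255 (array([0.14276908, 0.59100081, 0.59364701]), array([ 0.40865881, -0.73672533, -0.53873349]))
w0 65.70646984690485 (array([ 0.29460191, -0.55868198,  0.37292947]), array([-0.31083925, -0.12504867, -0.9422005 ]))
```

View pics/c0.png

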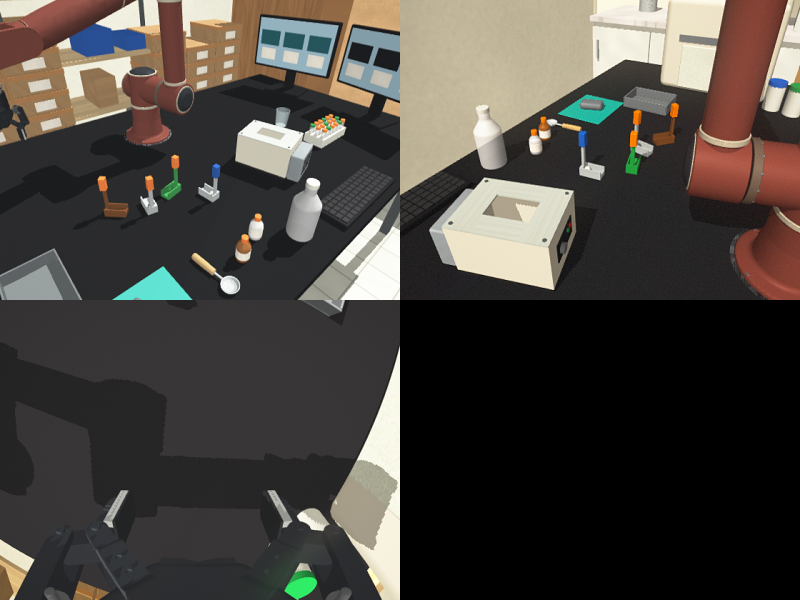

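The overview shows four boats. Pixels are in the halved scene mosaic: brown (110,200), steel with orange handle (150,190), green (172,180) and steel with blue handle (212,182). The target should be the steel one with the orange handle. I'll confirm that in a crop, together with the cover.

```bash
python3 - <<'E'
from h import *
a=cv2.imread('pics/s0.png'); b=cv2.imread('pics/d0.png')
A=cv2.resize(a[205:305,125:325],None,fx=4,fy=4,interpolation=cv2.INTER_CUBIC)
B=cv2.resize(b[165:265,30:280-30],None,fx=2,fy=2,interpolation=cv2.INTER_CUBIC)
B2=cv2.resize(b[135:235,240:410],None,fx=2,fy=2,interpolation=cv2.INTER_CUBIC)
o=np.zeros((600,800,3),np.uint8); o[:400]=A; o[400:600,:440]=B; o[400:600,450:790]=B2; cv2.imwrite('pics/c1.png',o)
for t,im in(('s0',a),('d0',b)):
  hsv=cv2.cvtColor(im,cv2.COLOR_BGR2HSV)
  for nm,lo,hi in(('or',(5,170,120),(18,255,255)),('bl',(105,150,80),(125,255,255))):
    n,l,s,c=cv2.connectedComponentsWithStats(cv2.inRange(hsv,lo,hi))
    for i in range(1,n):
      if 30<s[i,4]<1500 and 100<s[i,1]<380: print(t,nm,s[i],c[i].round(1))
E
```

```text
s0 or [455 160  13   8  46] [461.  163.3]
s0 or [440 167  12   9  49] [445.4 171. ]
s0 or [459 166  15  13  68] [465.7 172.4]
s0 or [443 174  12   8  41] [448.4 177.8]
s0 or [240 218  11  18 160] [244.9 227.3]
s0 or [137 247  14  21 188] [143.6 258.5]
s0 or [203 248  13  19 163] [209. 258.]
s0 or [356 302  10   8  48] [359.9 306.4]
s0 or [337 330  15  16  77] [343.  337.6]
s0 bl [297 229  12  21 202] [302.  238.9]
d0 or [378 144  12  21 202] [383.6 154. ]
d0 or [326 154  12  21 211] [331.6 163.9]
d0 or [194 163  15  20 204] [200.7 173.8]
d0 or [355 176  30  22 132] [369.  189.8]
d0 or [183 180   9  10  75] [187.1 184.7]
d0 or [322 182  11  24 216] [326.7 194.2]
d0 bl [517 110  27  13 279] [529.6 115.8]
d0 bl [250 182  12  24 254] [255.5 193.9]
```

View pics/c1.png

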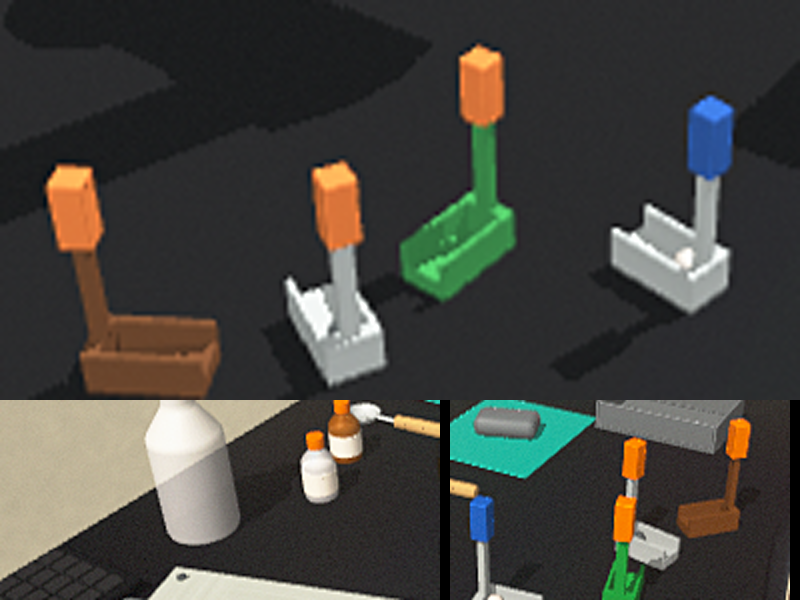

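Target confirmed: the steel boat with the orange handle, at scene (209,258) and side (332,164). The brown boat (143,258) and green boat (245,227) are look-alikes, and the blue one (302,239) is the bystander. Next I'll triangulate the handles and take a larger view of the cover.

```bash
python3 - <<'E'
from h import *
cs,cd=cal('s0'),cal('d0')
for n,p,q in(('orange',(209,258),(331.6,163.9)),('green',(244.9,227.3),(326.7,194.2)),('brown',(143.6,258.5),(383.6,154)),('blue',(302,238.9),(255.5,193.9))): print(n,*two(cs,p,cd,q))
for p,z in(((197,275),.028),((207,291),.028),((220,285.5),.028),((208.2,300.7),0),((221,295.7),0)): print(p,z,onz(cs,*p,z).round(4))
a=cv2.imread('pics/s0.png'); b=cv2.imread('pics/d0.png')
A=cv2.resize(a[165:250,325:440],None,fx=3.4,fy=3.4,interpolation=cv2.INTER_CUBIC)
B=cv2.resize(b[240:405,45:255],None,fx=3.4,fy=3.4,interpolation=cv2.INTER_CUBIC)
o=np.zeros((600,800,3),np.uint8)
B=cv2.resize(b[240:340,75:255],None,fx=4.4,fy=4.4,interpolation=cv2.INTER_CUBIC)[:310]
o[:A.shape[0],:A.shape[1]]=A; o[290:600,:B.shape[1]]=B; cv2.imwrite('pics/c2.png',o)
E
```

```text
orange [ 0.49211289 -0.29073694  0.12279937] 0.002349335945277968
green [ 0.44398251 -0.15533802  0.12269063] 0.0007044873996536376
brown [ 0.40071749 -0.40321515  0.12282557] 0.0037302653558993664
blue [ 0.57406373 -0.08064163  0.12472838] 0.0010834997762227084
(197, 275) 0.028 [ 0.4246 -0.2905  0.028 ]
(207, 291) 0.028 [ 0.4895 -0.3022  0.028 ]
(220, 285.5) 0.028 [ 0.4929 -0.2682  0.028 ]
(208.2, 300.7) 0 [ 0.4926 -0.3035  0.    ]
(221, 295.7) 0 [ 0.4977 -0.2707  0.    ]
```

View pics/c2.png

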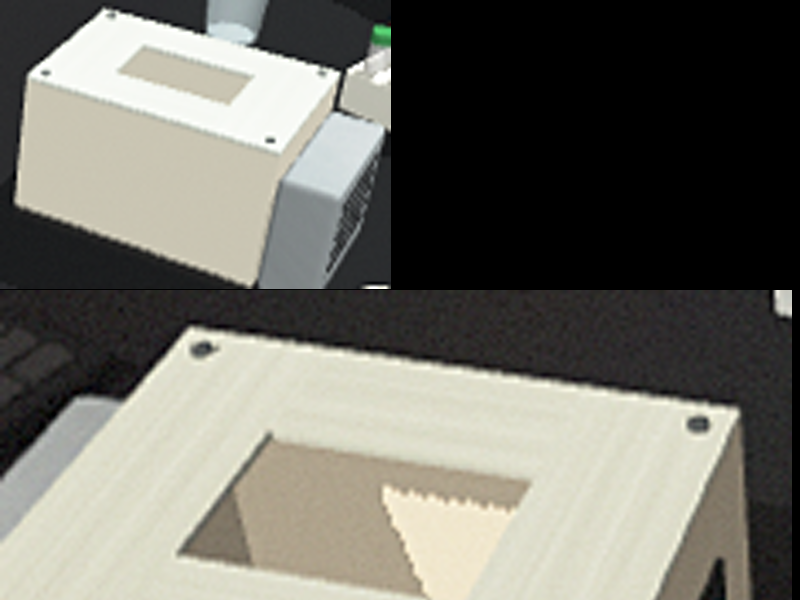

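The crop shows the slot in the scene at about (140,46), (254,75), (232,104), (119,70), and in the side view at (270,433), (532,482), (178,553). I'll cast these to z=0.14.

```bash
python3 - <<'E'
from h import *
cs,cd=cal('s0'),cal('d0')
S=lambda p:onz(cs,325+p[0]/3.4,165+p[1]/3.4,.14)
D=lambda p:onz(cd,75+p[0]/4.4,240+(p[1]-290)/4.4,.14)
sl=np.array([S(p) for p in((140,46),(254,75),(232,104),(119,70))]);co=np.array([S(p) for p in((104,10),(340,73),(278,152),(30,75))])
for nm,q in(('slot',sl),('cover',co)):
  print(nm,q[:,:2].round(4).tolist(),q.mean(0).round(4),[np.linalg.norm(q[i]-q[i-1]).round(4) for i in range(4)])
  for i,j in((0,1),(3,2)): d=q[j]-q[i]; print(np.degrees(np.arctan2(d[1],d[0])))
d=np.array([D(p) for p in((270,433),(532,482),(178,553),(192,326),(740,408))]); print(d[:,:2].round(4).tolist())
print('side slot centre',((d[1]+d[2])/2).round(4), [np.degrees(np.arctan2(*(a-b)[1::-1])) for a,b in((d[0],d[1]),(d[3],d[4]))],np.linalg.norm(d[0]-d[1]),np.linalg.norm(d[0]-d[2]),np.linalg.norm(d[3]-d[4]))
s=status.state(); print(R.from_quat(np.roll(s['tool_rot'],-1)).as_matrix().round(4))
E
```

```text
slot [[0.4825, 0.2663], [0.5789, 0.3001], [0.5979, 0.2434], [0.5004, 0.2167]] [0.5399 0.2566 0.14  ] [np.float64(0.0528), np.float64(0.1021), np.float64(0.0598), np.float64(0.101)]
19.293574228543243
15.315395886800646
cover [[0.4141, 0.2978], [0.6235, 0.3613], [0.6669, 0.2083], [0.4588, 0.1504]] [0.5408 0.2545 0.14  ] [np.float64(0.154), np.float64(0.2188), np.float64(0.1591), np.float64(0.2159)]
16.86302546028423
15.53334440251576
[[0.5956, 0.241], [0.4975, 0.2156], [0.5783, 0.3006], [0.6674, 0.2095], [0.4562, 0.1471]]
side slot centre [0.5379 0.2581 0.14  ] [np.float64(14.522007845909506), np.float64(16.458177590823254)] 0.10132979901378769 0.061996116965174736 0.22020025592906092
[[-4.000e-04  3.474e-01 -9.377e-01]
 [ 1.500e-03 -9.377e-01 -3.474e-01]
 [-1.000e+00 -1.600e-03 -2.000e-04]]
```

The tool points down and the interface only offers yaw about its axis, so tilting is not directly commandable. I'll check cheaply, in free air, what "approached as far as the arm can" does to orientation at the upper reach limit.

Emit:
drive_tool:
  plan:
    - [-0.05,0,0,0]
    - [-0.1,0,0,0]
    - [-0.15,0,0,0]
    - [-0.2,0,0,0]
    - [-0.25,0,0,0]
    - [-0.3,0,0,0]
    - [-0.35,0,0,0]
    - [-0.4,0,0,0]
    - [-0.45,0,0,0]
    - [-0.5,0,0,0]
    - [-0.6,0,0,0]
    - [-0.8,0,0,0]

```text
time: 1.35
tool_pos: [0.2083, -0.5634, 0.8203]
tool_rot: [0.115, 0.696, 0.135, -0.696]
contact_force: [-4.0, 52.8, 58.0]
gripper_width: 1.002
```

Emit:
drive_tool:
  plan:
    - [0,0,0,0]
    - [-0.05,0,0,0]
    - [-0.1,0,0,0]
    - [-0.15,0,0,0]
    - [-0.15,0,0,0]

```text
time: 1.85
tool_pos: [0.1966, -0.5312, 0.8537]
tool_rot: [0.135, 0.698, 0.115, -0.694]
contact_force: [-0.1, -0.4, 0.5]
gripper_width: 1.0
```

```bash
python3 - <<'E'
from h import *
s=status.state(); print(s['time'],s['joint_pos'].round(3),s['tool_pos'].round(4),s['contact_force'].round(1)); print(R.from_quat(np.roll(s['tool_rot'],-1)).as_matrix().round(4))
E
```

```text
1.85 [-1.349  0.438  0.055  0.008  2.62  -0.127] [ 0.1966 -0.5312  0.8537] [-0.1 -0.4  0.5]
[[ 0.01    0.3474 -0.9377]
 [-0.0271 -0.9373 -0.3475]
 [-0.9996  0.0289  0.    ]]
```

Emit:
drive_tool:
  plan:
    - [0.02,0,0,0]
    - [0.06,0,0,0]
    - [0.1,0,0,0]
    - [0.15,0,0,0]
    - [0.2,0,0,0]
    - [0.25,0,0,0]
    - [0.29,0,0,0]
    - [0.31,0,0,0]
    - [0.32,0,0,0]
    - [0.32,0,0,0]

```text
time: 2.85
tool_pos: [0.2002, -0.5415, 0.5317]
tool_rot: [0.134, 0.698, 0.116, -0.694]
contact_force: [-0.3, 1.2, 0.5]
gripper_width: 1.002
```

```bash
python3 - <<'E'
from h import *
s=status.state(); print(s['time'],s['joint_pos'].round(3),s['tool_pos'].round(4),s['contact_force'].round(1)); print(R.from_quat(np.roll(s['tool_rot'],-1)).as_matrix().round(4))
E
```

```text
2.85 [-1.347 -0.088  1.288  0.004  1.916 -0.13 ] [ 0.2002 -0.5415  0.5317] [-0.3  1.2  0.5]
[[ 9.200e-03  3.473e-01 -9.377e-01]
 [-2.350e-02 -9.374e-01 -3.474e-01]
 [-9.997e-01  2.520e-02 -5.000e-04]]
```

The tilt gained at the limit persists (now 1.6° outward), so the tool can be tilted step by step there. With the tool tilted about 40°, a turn about its own x will tip the boat. I'll go to bearing about −98° (opposite the boat's y axis) and set the jaws across it, then push up into the limit.

Emit:
drive_tool:
  plan:
    - [0,-0.005,0.02,-0.8]
    - [-0.02,-0.013,0.05,-1.8]
    - [-0.04,-0.02,0.085,-2.8]
    - [-0.06,-0.03,0.12,-3.8]
    - [-0.08,-0.04,0.16,-4.8]
    - [-0.1,-0.05,0.2,-5.8]
    - [-0.13,-0.06,0.24,-6.8]
    - [-0.16,-0.066,0.264,-7.7]
    - [-0.2,-0.066,0.264,-7.7]
    - [-0.24,-0.066,0.264,-7.7]
    - [-0.28,-0.066,0.264,-7.7]
    - [-0.31,-0.066,0.264,-7.7]

```text
time: 4.05
tool_pos: [-0.0723, -0.5607, 0.8446]
tool_rot: [-0.473, -0.528, -0.453, 0.54]
contact_force: [0.5, -0.1, 1.3]
gripper_width: 1.001
```

Emit:
drive_tool:
  plan:
    - [-0.03,0,0,0]
    - [-0.06,0,0,0]
    - [-0.1,0,0,0]
    - [-0.15,0,0,0]
    - [-0.2,0,0,0]
    - [-0.25,0,0,0]

```text
time: 4.65
tool_pos: [-0.0692, -0.5314, 0.8809]
tool_rot: [-0.483, -0.514, -0.443, 0.554]
contact_force: [0.3, -0.1, -0.7]
gripper_width: 0.997
```

```bash
cat >> h.py <<'E'
def st():
    s=status.state(); M=R.from_quat(np.roll(s['tool_rot'],-1)).as_matrix(); a=M[:,0]
    print('t',round(s['time'],2),'q',s['joint_pos'].round(3),'p',s['tool_pos'].round(4),'F',s['contact_force'].round(1),'w',round(s['gripper_width']*85.4,1))
    print('tilt %.1f az %.1f  tooly az %.1f el %.1f'%(np.degrees(np.arccos(-a[2])),np.degrees(np.arctan2(a[1],a[0])),np.degrees(np.arctan2(M[1,1],M[0,1])),np.degrees(np.arcsin(M[2,1]))))
    return s['tool_pos'],M
E
python3 -c "
from h import *
st()"
```

```text
t 4.65 q [-1.848  0.388  0.055  0.035  2.619 -1.676] p [-0.0692 -0.5314  0.8809] F [ 0.3 -0.1 -0.7] w 85.2
tilt 4.6 az -93.4  tooly az -8.1 el 0.4
```

Emit:
drive_tool:
  plan:
    - [-0.05,0,-0.03,0]
    - [-0.1,0,-0.06,0]
    - [-0.15,0,-0.09,0]
    - [-0.2,0,-0.12,0]
    - [-0.25,0,-0.15,0]
    - [-0.35,0,-0.2,0]
    - [-0.45,0,-0.25,0]
    - [-0.55,0,-0.3,0]

```text
time: 5.45
tool_pos: [-0.0549, -0.4696, 0.9288]
tool_rot: [-0.5, -0.484, -0.422, 0.581]
contact_force: [0.7, 0.1, -0.0]
gripper_width: 1.002
```

```bash
python3 -c "
from h import *
st()"
```

```text
t 5.45 q [-1.855  0.292  0.055  0.037  2.619 -1.679] p [-0.0549 -0.4696  0.9288] F [ 0.7  0.1 -0. ] w 85.5
tilt 10.1 az -100.3  tooly az -8.2 el -0.4
```

Emit:
drive_tool:
  plan:
    - [-0.1,0,-0.05,0]
    - [-0.2,0,-0.1,0]
    - [-0.3,0,-0.15,0]
    - [-0.4,0,-0.2,0]
    - [-0.5,0,-0.25,0]
    - [-0.6,0,-0.3,0]

```text
time: 6.05
tool_pos: [-0.0343, -0.4052, 0.9696]
tool_rot: [-0.516, -0.453, -0.402, 0.606]
contact_force: [1.2, -0.2, -0.7]
gripper_width: 1.0
```

Emit:
drive_tool:
  plan:
    - [-0.1,0,-0.05,0]
    - [-0.2,0,-0.1,0]
    - [-0.3,0,-0.15,0]
    - [-0.4,0,-0.2,0]
    - [-0.5,0,-0.25,0]
    - [-0.6,0,-0.3,0]

```text
time: 6.65
tool_pos: [-0.0012, -0.3381, 1.0032]
tool_rot: [-0.529, -0.422, -0.381, 0.63]
contact_force: [0.4, -0.8, -0.4]
gripper_width: 0.999
```

Emit:
drive_tool:
  plan:
    - [-0.1,0,-0.05,0]
    - [-0.2,0,-0.1,0]
    - [-0.3,0,-0.15,0]
    - [-0.4,0,-0.2,0]
    - [-0.5,0,-0.25,0]
    - [-0.6,0,-0.3,0]

```text
time: 7.25
tool_pos: [0.0618, -0.252, 1.0289]
tool_rot: [-0.54, -0.391, -0.361, 0.652]
contact_force: [-0.4, -0.5, -0.9]
gripper_width: 0.999
```

```bash
python3 -c "
from h import *
st()"
```

```text
t 7.25 q [-1.456  0.021  0.055 -0.323  2.619 -1.627] p [ 0.0618 -0.252   1.0289] F [-0.4 -0.5 -0.9] w 85.4
tilt 25.9 az -104.8  tooly az -9.0 el -2.8
```

Emit:
drive_tool:
  plan:
    - [-0.1,-0.02,-0.03,0.2]
    - [-0.2,-0.04,-0.06,0.4]
    - [-0.3,-0.06,-0.1,0.4]
    - [-0.4,-0.08,-0.15,0.4]
    - [-0.5,-0.1,-0.2,0.4]
    - [-0.6,-0.12,-0.25,0.4]

```text
time: 7.85
tool_pos: [0.07, -0.1208, 1.0472]
tool_rot: [-0.55, -0.38, -0.323, 0.67]
contact_force: [-0.2, 0.2, 0.2]
gripper_width: 1.0
```

```bash
python3 -c "
from h import *
st()"
```

```text
t 7.85 q [-0.773 -0.062  0.055 -1.023  2.619 -1.613] p [ 0.07   -0.1208  1.0472] F [-0.2  0.2  0.2] w 85.4
tilt 30.2 az -102.3  tooly az -10.8 el -0.8
```

```bash
cat >> h.py <<'E'
def to(*ts):
    p,M=st()
    for t in ts: print(t,'->',(M.T@(np.array(t)-p)).round(4), 'dist',np.linalg.norm(np.array(t)-p).round(3))
E
python3 -c "
from h import *
to((.35,-.26,.75),(.46,-.20,.5),(.503,-.242,.32))"
```

```text
t 7.85 q [-0.773 -0.062  0.055 -1.023  2.619 -1.613] p [ 0.07   -0.1208  1.0472] F [-0.2  0.2  0.2] w 85.4
tilt 30.2 az -102.3  tooly az -10.8 el -0.8
(0.35, -0.26, 0.75) -> [ 0.2955  0.3055 -0.0742] dist 0.431
(0.46, -0.2, 0.5) -> [ 0.4704  0.4059 -0.2679] dist 0.677
(0.503, -0.242, 0.32) -> [ 0.6421  0.4587 -0.3292] dist 0.855
```

Emit:
drive_tool:
  plan:
    - [0.02,0.02,-0.005,0]
    - [0.05,0.05,-0.015,0]
    - [0.08,0.08,-0.02,0]
    - [0.11,0.115,-0.03,0]
    - [0.14,0.15,-0.04,0]
    - [0.175,0.18,-0.045,0]
    - [0.21,0.21,-0.05,0]
    - [0.24,0.245,-0.06,0]
    - [0.27,0.275,-0.07,0]
    - [0.295,0.305,-0.075,0]
    - [0.295,0.305,-0.075,0]
    - [0.295,0.305,-0.075,0]

```text
time: 9.05
tool_pos: [0.3454, -0.2662, 0.7487]
tool_rot: [-0.542, -0.383, -0.321, 0.676]
contact_force: [0.6, -0.3, 0.8]
gripper_width: 1.0
```

```bash
python3 -c "
from h import *
to((.46,-.20,.5),(.503,-.242,.32))"
```

```text
t 9.05 q [-0.538 -0.302  1.152 -0.571  2.049 -0.665] p [ 0.3454 -0.2662  0.7487] F [ 0.6 -0.3  0.8] w 85.4
tilt 30.1 az -103.7  tooly az -11.9 el -1.1
(0.46, -0.2, 0.5) -> [ 0.1691  0.103  -0.2004] dist 0.282
(0.503, -0.242, 0.32) -> [ 0.3401  0.1571 -0.2624] dist 0.457
```

Emit:
drive_tool:
  plan:
    - [0.02,0.01,-0.015,0]
    - [0.055,0.025,-0.04,0]
    - [0.09,0.04,-0.07,0]
    - [0.125,0.06,-0.1,0]
    - [0.16,0.075,-0.125,0]
    - [0.2,0.09,-0.155,0]
    - [0.235,0.11,-0.18,0]
    - [0.27,0.125,-0.21,0]
    - [0.305,0.14,-0.235,0]
    - [0.34,0.157,-0.262,0]
    - [0.34,0.157,-0.262,0]

```text
time: 10.15
tool_pos: [0.5031, -0.2397, 0.3161]
tool_rot: [-0.542, -0.381, -0.324, 0.676]
contact_force: [-0.8, 0.4, -0.6]
gripper_width: 1.001
```

```bash
python3 - <<'E'
from h import *
w=shot('wrist','w1'); s=shot('scene','s1'); d=shot('side','d1')
to((.503,-.242,.211))
o=np.zeros((600,800,3),np.uint8); o[:420,:560]=w
o[420:600,:400]=s[170:350,100:500]
o[420:600,400:800]=d[80:260,160:560]
cv2.imwrite('pics/c3.png',o)
hsv=cv2.cvtColor(w,cv2.COLOR_BGR2HSV); n,l,S,c=cv2.connectedComponentsWithStats(cv2.inRange(hsv,(5,170,120),(18,255,255)))
for i in range(1,n):
  if S[i,4]>40: print(S[i],c[i].round(1))
print(proj(cal('w1'),(.492,-.291,.145),True))
E
```

```text
t 10.3 q [-0.343 -0.159  1.747 -0.525  1.495 -0.116] p [ 0.505  -0.2409  0.3259] F [0.4 0.1 1.1] w 85.3
tilt 30.2 az -102.7  tooly az -11.7 el -0.6
(0.503, -0.242, 0.211) -> [ 0.1    -0.0005 -0.0566] dist 0.115
[161   0  45  31 857] [182.2  12.2]
[528   0  32  23 414] [546.5   8.4]
[254 109  34  43 878] [275.4 129.9]
[237 123  27  27 361] [250.4 137. ]
[222 128  23  32 108] [233.6 143.5]
[213 194  24  39 639] [224.7 213.2]
[  0 408  15  12  93] [  6.8 413.8]
[280.44663792 143.3048869 ]
```

View pics/c3.png

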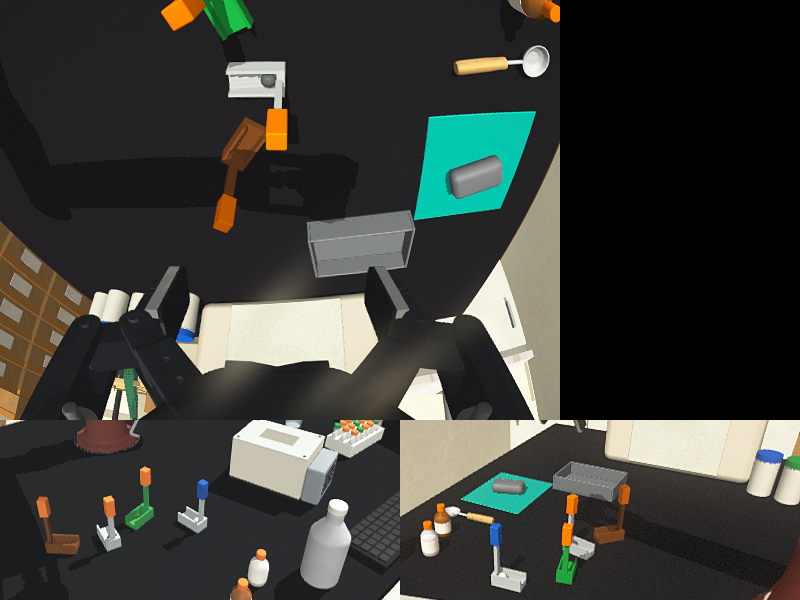

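The wrist view shows the orange boat's handle at (277,130) and the ball in its tray at (268,80). The brown boat is at (225,213) and well clear. The prediction was (280,143) for the top, which agrees within a few mm. I'll approach in two stages and close.

```bash
python3 -c "
from h import *
to((.5023,-.243,.211),(.4913,-.292,.1243))"
```

```text
t 10.3 q [-0.343 -0.159  1.747 -0.525  1.495 -0.116] p [ 0.505  -0.2409  0.3259] F [0.4 0.1 1.1] w 85.3
tilt 30.2 az -102.7  tooly az -11.7 el -0.6
(0.5023, -0.243, 0.211) -> [ 0.1006 -0.001  -0.0556] dist 0.115
(0.4913, -0.292, 0.1243) -> [ 0.2008 -0.0009 -0.0559] dist 0.208
```

Emit:
drive_tool:
  plan:
    - [0.02,0,-0.01,0]
    - [0.05,0,-0.03,0]
    - [0.08,0,-0.045,0]
    - [0.1,-0.001,-0.056,0]
    - [0.1,-0.001,-0.056,0]
    - [0.1,-0.001,-0.056,0]

```text
time: 10.9
tool_pos: [0.5027, -0.2416, 0.2109]
tool_rot: [-0.546, -0.383, -0.318, 0.674]
contact_force: [0.4, -0.5, -0.7]
gripper_width: 0.998
```

```bash
python3 - <<'E'
from h import *
w=shot('wrist','w2')
to((.4913,-.292,.1243))
hsv=cv2.cvtColor(w,cv2.COLOR_BGR2HSV); n,l,S,c=cv2.connectedComponentsWithStats(cv2.inRange(hsv,(5,170,120),(18,255,255)))
for i in range(1,n):
  if S[i,4]>40: print(S[i],c[i].round(1))
C=cal('w2')
for dx in(-.01,.01):
  for dy in(-.01,.01): 
    u=np.array([.988,-.156])*dx+np.array([.156,.988])*dy; print(proj(C,(.492+u[0],-.291+u[1],.145),True).round(1),proj(C,(.492+u[0],-.291+u[1],.1),True).round(1))
cv2.imwrite('pics/c4.png',cv2.resize(w[60:360,130:430],(600,600)))
E
```

```text
t 10.95 q [-0.346 -0.086  1.873 -0.541  1.32  -0.017] p [ 0.5031 -0.2416  0.2114] F [0.3 0.7 0.2] w 85.6
tilt 30.2 az -102.6  tooly az -11.6 el -0.5
(0.4913, -0.292, 0.1243) -> [ 0.1013 -0.0006  0.0009] dist 0.101
[  91   22   74   75 1837] [136.3  51.8]
[ 256  179   29   62 1705] [270.6 209.9]
[198 263  27  46 831] [211.9 283.7]
[ 48 314  20  16  64] [ 56.9 321.7]
[263.2 242.8] [265.3 196.8]
[260.9 226. ] [263.4 179.2]
[291.  242.3] [290.  196.2]
[290.6 225.4] [289.6 178.5]
```

View pics/c4.png

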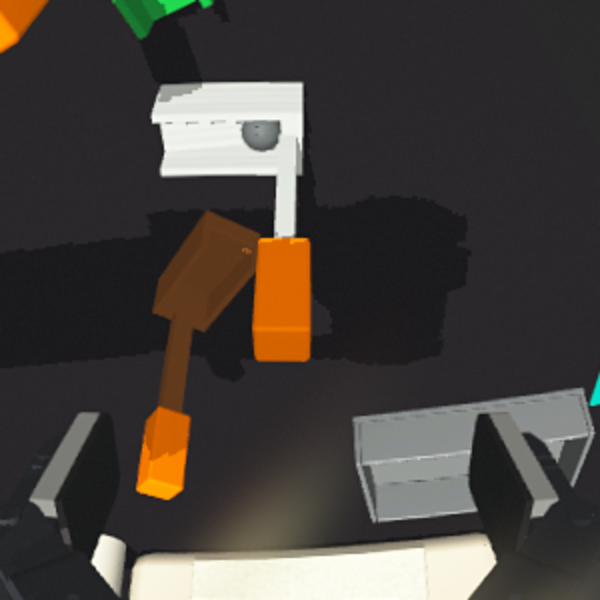

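The close view shows the handle upright between the jaws, top face at about (271,231) full-frame, 3 mm from the prediction. The ball is in the tray. I'll advance with that correction and close.

Emit:
drive_tool:
  plan:
    - [0.02,-0.001,0,0]
    - [0.045,-0.002,0,0]
    - [0.07,-0.003,-0.001,0]
    - [0.088,-0.003,-0.001,0]
    - [0.1,-0.003,-0.001,0]
    - [0.1,-0.003,-0.001,0]

```text
time: 11.55
tool_pos: [0.4875, -0.2887, 0.1206]
tool_rot: [-0.544, -0.383, -0.32, 0.674]
contact_force: [-0.4, 0.0, -1.1]
gripper_width: 1.0
```

Emit:
drive_tool:
  plan:
    - [0,0,0,0]
    - [0,0,0,0]
    - [0,0,0,0]
    - [0,0,0,0]
    - [0,0,0,0]
    - [0,0,0,0]
    - [0,0,0,0]
    - [0,0,0,0]
  fingers: 0.01

```text
time: 12.35
tool_pos: [0.4876, -0.288, 0.1204]
tool_rot: [-0.545, -0.383, -0.32, 0.674]
contact_force: [0.4, 0.4, 2.8]
gripper_width: 0.228
```

```bash
python3 - <<'E'
from h import *
st(); print(status.state()['ft_torque'])
w=shot('wrist','w3'); cv2.imwrite('pics/c5.png',w)
E
```

```text
t 12.35 q [-0.437  0.015  1.939 -0.572  1.138 -0.006] p [ 0.4876 -0.288   0.1204] F [0.4 0.4 2.8] w 19.5
tilt 30.1 az -103.1  tooly az -11.6 el -0.9
[ 0.24185005 -0.01007822  0.03828046]
```

View pics/c5.png

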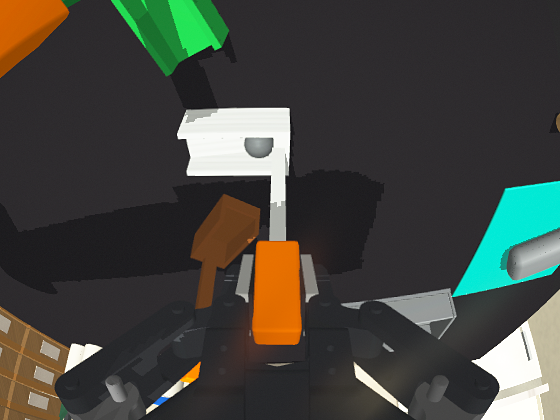

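The grip closed at 19.5 mm on the handle, and the block is between the pads at (276,290). I'll lift straight up and plan the mill poses.

Emit:
drive_tool:
  plan:
    - [-0.009,0,0.005,0]
    - [-0.026,0,0.015,0]
    - [-0.052,0,0.03,0]
    - [-0.078,0,0.045,0]
    - [-0.104,-0.001,0.06,0]
    - [-0.13,-0.001,0.075,0]
    - [-0.15,-0.001,0.088,0]
    - [-0.164,-0.001,0.095,0]
    - [-0.173,-0.001,0.1,0]
    - [-0.173,-0.001,0.1,0]

```text
time: 13.4
tool_pos: [0.4897, -0.2881, 0.3207]
tool_rot: [-0.545, -0.383, -0.32, 0.674]
contact_force: [0.2, 0.8, -2.4]
gripper_width: 0.226
```

```bash
cat > m.py <<'E'
from h import *
p0=np.array([.4876,-.288,.1204]); M0=R.from_quat(np.roll([-.545,-.383,-.32,.674],-1)).as_matrix()
psi0=-11.5; B0=R.from_euler('z',psi0,degrees=True).as_matrix(); o0=np.array([.4878,-.288,0])-.028*B0[:,0]
ob=M0.T@(o0-p0); Bt=M0.T@B0          # boat in tool frame
mill=np.array([.539,.2565,.14]); Mm=R.from_euler('z',16,degrees=True).as_matrix()
cor=np.array([[x,y,z] for x in(-.035,.035) for y in(-.018,.018) for z in(0,.028)])
def boat(p,M,q): q=np.atleast_2d(q); return (p+(M@(ob[:,None]+Bt@q.T)).T)
def rel(w): return (np.atleast_2d(w)-mill)@Mm
def ang(M):
    B=M@Bt; return np.degrees([np.arctan2(B[1,0],B[0,0])-np.radians(16),np.arcsin(B[2,0]),np.arcsin(B[2,1])])  # yaw rel mill, open-end dip(+), roll
def place(M,q,w): return w-M@(ob+Bt@np.asarray(q,float))  # TCP so that boat point q is at world w
def rx(d): return R.from_euler('x',d,degrees=True).as_matrix()
E
python3 - <<'E'
from m import *
st(); np.set_printoptions(suppress=True,precision=1)
for f in(-32,-28,-24,-16,0,20,40,50,60,64):
  M=M0@rx(f)
  # stem point at height 60 put at mill rel (x,0,0)
  p=place(M,(.028,0,.06),mill+Mm@np.array([.010 if f>0 else .026,-.01 if f>0 else 0,0]))
  c=rel(boat(p,M,cor))*1e3
  st4=np.array([[.028+a,b,z] for a in(-.004,.004) for b in(-.006,.006) for z in(.05,.1)])
  g=rel(boat(p,M,[[.028,0,.1],[.028,0,.145]]))*1e3
  print(f,'ang',ang(M),'p',(p*1e3),'tray min',c.min(0),'max',c.max(0),'tip z',(p+M@[.017,0,0])[2]*1e3,'blk',g.ravel())
E
```

```text
t 13.4 q [-0.435 -0.162  1.758 -0.518  1.445 -0.197] p [ 0.4897 -0.2881  0.3207] F [ 0.2  0.8 -2.4] w 19.3
tilt 30.1 az -103.0  tooly az -11.6 el -0.8
-32 ang [  0.9 -15.3   4.2] p [580.4 263.8 198.1] tray min [-50.7 -16.7 -60.9] max [ 24.3  22.3 -12.8] tip z 183.43341591266275 blk [36.6 -2.9 38.5 48.5 -6.1 81.7]
-28 ang [ -2.8 -13.6   3.3] p [578.4 263.4 198.7] tray min [-50.1 -16.  -60.9] max [ 26.5  25.1 -15.3] tip z 183.9598288376318 blk [35.2 -2.8 38.8 45.6 -5.9 82.5]
-24 ang [ -6.4 -11.7   2.5] p [576.3 263.  199.1] tray min [-49.3 -16.5 -60.9] max [ 28.7  28.7 -17.7] tip z 184.420404269805 blk [33.9 -2.6 39.1 42.7 -5.6 83.1]
-16 ang [-13.6  -7.9   1.2] p [572.2 262.7 199.8] tray min [-46.7 -17.4 -60.7] max [ 32.9  35.3 -22.6] tip z 185.13539883252025 blk [31.2 -2.1 39.6 37.  -4.5 84.2]
0 ang [-27.5   0.   -0. ] p [563.8 263.7 200.4] tray min [-38.2 -19.2 -60. ] max [ 40.5  45.1 -32. ] tip z 185.69930527094436 blk [26.  0. 40. 26.  0. 85.]
20 ang [-44.9   9.9   1.2] p [541.4 253.6 199.4] tray min [-42.2 -34.  -70.3] max [ 35.8  43.2 -29.9] tip z 184.7459514248819 blk [ 4.5 -5.8 39.4 -1.7 -1.  83.7]
40 ang [-63.4  19.    5.3] p [533.6 260.1 196.8] tray min [-25.  -39.2 -78.6] max [ 42.7  44.  -26.2] tip z 182.06782533762572 blk [ 0.7 -0.2 37.6 -9.8 10.9 80. ]
50 ang [-73.3  22.9   8.3] p [530.7 264.1 194.9] tray min [-15.1 -41.7 -81.7] max [ 44.2  41.5 -23.8] tip z 180.1757013341462 blk [ -0.5   2.9  36.4 -12.2  17.4  77.3]
60 ang [-83.6  26.1  11.9] p [528.6 268.5 192.7] tray min [ -4.7 -44.  -83.9] max [ 44.4  37.1 -21.2] tip z 177.98794854023038 blk [ -1.    6.   35.  -13.4  24.1  74.3]
64 ang [-88.   27.2  13.4] p [528.  270.3 191.7] tray min [ -0.4 -44.9 -84.5] max [ 44.1  34.9 -20.1] tip z 177.04470438176756 blk [ -1.1   7.3  34.3 -13.5  26.7  73. ]
```

```bash
cat > go.py <<'E'
from m import *
def pin(f,h=.068):
    M=M0@rx(f); p=place(M,(.028,0,h),mill+Mm@np.array([.02,0,0])); c=rel(boat(p,M,cor)); mid=(c.min(0)+c.max(0))/2
    return p-Mm@np.array([mid[0],mid[1],0])
E
python3 - <<'E'
from go import *
p=pin(-30); print(p); to((p[0],p[1],.33))
M=M0@rx(-30); c=rel(boat(p,M,cor))*1e3; print(c.min(0),c.max(0))
E
```

```text
[0.59243285 0.26348998 0.19067572]
t 13.4 q [-0.435 -0.162  1.758 -0.518  1.445 -0.197] p [ 0.4897 -0.2881  0.3207] F [ 0.2  0.8 -2.4] w 19.3
tilt 30.1 az -103.0  tooly az -11.6 el -0.8
(np.float64(0.5924328490501847), np.float64(0.2634899840100047), 0.33) -> [-0.2895 -0.0105 -0.4806] dist 0.561
[-37.94771131 -19.48997046 -68.61353657] [ 37.94771131  19.48997046 -21.7650061 ]
```

Emit:
drive_tool:
  plan:
    - [0,0,0,-0.4]
    - [0,0,0,-1.2]
    - [-0.005,0,-0.008,-2.0]
    - [-0.015,0,-0.025,-2.8]
    - [-0.03,-0.001,-0.05,-3.5]
    - [-0.05,-0.002,-0.083,-3.75]
    - [-0.072,-0.003,-0.12,-3.75]
    - [-0.095,-0.003,-0.158,-3.75]
    - [-0.118,-0.004,-0.196,-3.75]
    - [-0.14,-0.005,-0.232,-3.75]
    - [-0.16,-0.006,-0.266,-3.75]
    - [-0.178,-0.006,-0.296,-3.75]

```text
time: 14.6
tool_pos: [0.5527, 0.0535, 0.323]
tool_rot: [0.625, 0.227, 0.485, -0.568]
contact_force: [0.5, 0.1, -2.3]
gripper_width: 0.224
```

```bash
python3 - <<'E'
from go import *
p=pin(-30); to((p[0],p[1],.33)); s,M=p,R.from_quat(np.roll(status.state()['tool_rot'],-1)).as_matrix(); print(ang(M))
E
```

```text
t 14.6 q [ 0.18  -0.     1.602 -0.486  1.747 -0.183] p [0.5527 0.0535 0.323 ] F [ 0.5  0.1 -2.3] w 19.1
tilt 30.2 az -103.4  tooly az 15.1 el -15.5
(np.float64(0.5924328490501847), np.float64(0.2634899840100047), 0.33) -> [-0.1134  0.0879 -0.1586] dist 0.214
[ -0.81280909 -14.72292118   3.81444276]
```

Emit:
drive_tool:
  plan:
    - [-0.016,0.012,-0.022,0]
    - [-0.034,0.026,-0.048,0]
    - [-0.053,0.041,-0.075,0]
    - [-0.071,0.055,-0.1,0]
    - [-0.086,0.067,-0.12,0]
    - [-0.098,0.076,-0.137,0]
    - [-0.107,0.083,-0.15,0]
    - [-0.113,0.088,-0.158,0]
    - [-0.113,0.088,-0.158,0]
    - [-0.113,0.088,-0.158,0]

```text
time: 15.6
tool_pos: [0.5933, 0.2602, 0.3314]
tool_rot: [0.625, 0.228, 0.484, -0.569]
contact_force: [-0.3, 0.1, -1.6]
gripper_width: 0.223
```

```bash
python3 - <<'E'
from go import *
pw=shot('wrist','w4'); ps=shot('scene','s4'); pd=shot('side','d4')
p=pin(-30); to((p[0],p[1],.33),p); M=R.from_quat(np.roll(status.state()['tool_rot'],-1)).as_matrix(); print(ang(M))
o=np.zeros((600,800,3),np.uint8); o[:420,:560]=pw
o[420:600,:400]=ps[50:230,160:560]; o[180:600,560:800]=pd[0:420,50:290]
o[420:600,:400]=cv2.resize(ps[80:260,260:500],(400,300))[:180]
cv2.imwrite('pics/c6.png',o)
E
```

```text
t 15.75 q [ 0.456  0.284  1.274 -0.424  1.906  0.056] p [0.5933 0.2598 0.3323] F [ 1.2  0.5 -1.8] w 19.1
tilt 30.1 az -103.2  tooly az 15.0 el -15.4
(np.float64(0.5924328490501847), np.float64(0.2634899840100047), 0.33) -> [ 0.0003  0.0007 -0.0043] dist 0.004
[0.59243285 0.26348998 0.19067572] -> [ 0.1208  0.0376 -0.0638] dist 0.142
[ -0.94630351 -14.55164615   3.76849439]
```

View pics/c6.png

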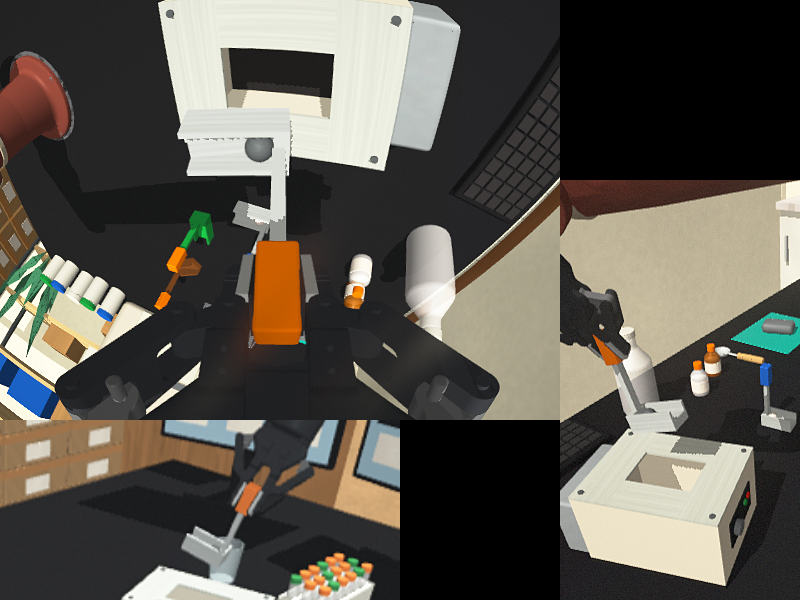

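The wrist view shows the boat above the cover with the ball still in it. Slot corners are at (221,48), (335,54), (331,118) and screws at (170,14), (396,20), (374,159). I'll check the mill pose and boat model against these.

```bash
python3 - <<'E'
from go import *
C=cal('w4'); np.set_printoptions(suppress=True,precision=1)
for q in((221,48),(335,54),(331,118),(170,14),(396,20),(374,159),(385,170)): print(q,rel(onz(C,*q,.14,True))*1e3)
P,M=st()
for q in((-.035,-.018,.028),(-.035,.018,.028),(.035,-.018,.028),(.035,.018,.028),(.035,-.018,0),(-.035,-.018,0),(.038,.01,.145),(.018,.01,.145),(.038,-.01,.145),(.018,-.01,.145)): print(q,proj(C,boat(P,M,q)[0],True))
for n in('s4','d4'): print(n,[proj(cal(n),boat(P,M,q)[0]) for q in((-.035,-.018,.028),(.035,.018,0),(-.035,.018,0))])
E
```

```text
(221, 48) [[-51.5  30.2   0. ]]
(335, 54) [[50.3 31.6  0. ]]
(331, 118) [[ 51.2 -30.7   0. ]]
(170, 14) [[-100.3   65.5    0. ]]
(396, 20) [[96.1 68.   0. ]]
(374, 159) [[ 97.5 -68.4   0. ]]
(385, 170) [[110.7 -79.2   0. ]]
t 15.75 q [ 0.5  0.3  1.3 -0.4  1.9  0.1] p [0.6 0.3 0.3] F [ 1.2  0.5 -1.8] w 19.1
tilt 30.1 az -103.2  tooly az 15.0 el -15.4
(-0.035, -0.018, 0.028) [188.5 175.5]
(-0.035, 0.018, 0.028) [178.  133.7]
(0.035, -0.018, 0.028) [289.9 175.7]
(0.035, 0.018, 0.028) [291.5 132.5]
(0.035, -0.018, 0) [289.4 149.5]
(-0.035, -0.018, 0) [196.1 149.8]
(0.038, 0.01, 0.145) [302.4 333. ]
(0.018, 0.01, 0.145) [251.3 332.3]
(0.038, -0.01, 0.145) [299.3 346.9]
(0.018, -0.01, 0.145) [254.4 346.3]
s4 [array([371.7, 148.3]), array([395.6, 163.4]), array([373.9, 151.7])]
d4 [array([172.1, 220. ]), array([123.4, 254. ]), array([166.3, 251.4])]
```

Slot corners land within 2 mm of ±51/±32, and the boat model within a few px of the view, so both poses hold. I'll lower straight down through the slot centre.

Emit:
drive_tool:
  plan:
    - [0.005,0.002,-0.007,0]
    - [0.02,0.007,-0.015,0]
    - [0.04,0.013,-0.024,0]
    - [0.06,0.019,-0.034,0]
    - [0.08,0.025,-0.043,0]
    - [0.1,0.031,-0.054,0]
    - [0.112,0.035,-0.06,0]
    - [0.121,0.038,-0.064,0]
    - [0.121,0.038,-0.064,0]
    - [0.121,0.038,-0.064,0]

```text
time: 16.75
tool_pos: [0.5931, 0.2647, 0.191]
tool_rot: [0.625, 0.229, 0.484, -0.568]
contact_force: [0.5, 0.6, -1.6]
gripper_width: 0.225
```

```bash
python3 - <<'E'
from go import *
np.set_printoptions(suppress=True,precision=4)
P,M=st(); c=rel(boat(P,M,cor))*1e3; print(c.min(0),c.max(0))
fs=[-30,-20,-8,6,20,34,48,62]
# stem point at plane height z=.068 -> path of mill-rel x,y
x0=rel(boat(P,M,(.028,0,.068)))[0]; print('stem now',x0)
for i,d in enumerate(np.linspace(0,92,24)):
  f=d/92; Mf=M@rx(d); w=np.array([x0[0]*(1-f)+.008*f, x0[1]*(1-f)-.010*f, 0]); p=place(Mf,(.028,0,.068),mill+Mm@w)
  c=rel(boat(p,Mf,cor))*1e3
  if i%2==1 or i==0: print(round(d/8,2),(M.T@(p-P)).round(4),'ang',ang(Mf).round(0),'tray',c.min(0).round(0),c.max(0).round(0),'w',w.round(3))
E
```

```text
t 16.75 q [ 0.462  0.372  1.403 -0.401  1.709  0.15 ] p [0.5931 0.2647 0.191 ] F [ 0.5  0.6 -1.6] w 19.3
tilt 30.1 az -103.1  tooly az 15.0 el -15.3
[-37.0141 -18.4532 -68.3133] [ 38.8829  20.5212 -21.3832]
stem now [ 0.0415 -0.0033  0.0003]
0.0 [ 0.0003  0.0001 -0.0001] ang [ -1. -14.   4.] tray [-37. -18. -69.] [ 39.  21. -22.] w [ 0.041 -0.003  0.   ]
0.5 [ 0.0008 -0.0032 -0.0001] ang [ -5. -13.   3.] tray [-37. -19. -69.] [ 40.  24. -24.] w [ 0.04  -0.004  0.   ]
1.5 [ 0.0017 -0.0096 -0.0006] ang [-12.  -9.   2.] tray [-38. -21. -69.] [ 42.  30. -29.] w [ 0.037 -0.004  0.   ]
2.5 [ 0.0027 -0.0159 -0.0015] ang [-19.  -5.   1.] tray [-36. -23. -69.] [ 43.  35. -34.] w [ 0.034 -0.005  0.   ]
3.5 [ 0.0036 -0.022  -0.0028] ang [-26.  -1.   0.] tray [-34. -24. -68.] [ 45.  39. -39.] w [ 0.031 -0.005  0.   ]
4.5 [ 0.0046 -0.0278 -0.0047] ang [-33.   3.   0.] tray [-33. -27. -71.] [ 47.  42. -40.] w [ 0.028 -0.006  0.   ]
5.5 [ 0.0056 -0.0333 -0.0069] ang [-40.   7.   1.] tray [-30. -29. -75.] [ 49.  45. -39.] w [ 0.025 -0.006  0.   ]
6.5 [ 0.0065 -0.0385 -0.0095] ang [-47.  11.   2.] tray [-27. -32. -79.] [ 50.  46. -37.] w [ 0.023 -0.007  0.   ]
7.5 [ 0.0075 -0.0432 -0.0124] ang [-54.  15.   3.] tray [-23. -36. -82.] [ 51.  46. -36.] w [ 0.02  -0.008  0.   ]
8.5 [ 0.0085 -0.0475 -0.0155] ang [-61.  18.   5.] tray [-18. -39. -85.] [ 51.  44. -34.] w [ 0.017 -0.008  0.   ]
9.5 [ 0.0094 -0.0513 -0.0188] ang [-69.  21.   7.] tray [-13. -42. -88.] [ 50.  42. -32.] w [ 0.014 -0.009  0.   ]
10.5 [ 0.0104 -0.0547 -0.0222] ang [-77.  24.  10.] tray [ -8. -45. -90.] [ 48.  38. -30.] w [ 0.011 -0.009  0.   ]
11.5 [ 0.0114 -0.0574 -0.0257] ang [-86.  27.  13.] tray [ -2. -48. -91.] [ 44.  33. -28.] w [ 0.008 -0.01   0.   ]
```

Emit:
drive_tool:
  plan:
    - [0.001,-0.003,0,0.5]
    - [0.002,-0.01,-0.001,1.5]
    - [0.003,-0.016,-0.0015,2.5]
    - [0.004,-0.022,-0.003,3.5]
    - [0.005,-0.028,-0.005,4.5]
    - [0.006,-0.033,-0.007,5.5]
    - [0.0065,-0.0385,-0.0095,6.5]
    - [0.0075,-0.043,-0.0125,7.5]
    - [0.0085,-0.0475,-0.0155,8.5]
    - [0.0095,-0.051,-0.019,9.5]
    - [0.0105,-0.055,-0.022,10.5]
    - [0.0115,-0.0575,-0.0255,11.5]

```text
time: 17.95
tool_pos: [0.5297, 0.2664, 0.1867]
tool_rot: [-0.267, -0.61, 0.074, 0.742]
contact_force: [-0.0, 0.2, -1.9]
gripper_width: 0.225
```

Emit:
drive_tool:
  plan:
    - [0,0,0,0]
    - [0,0,0,0]
    - [0,0,0,0]
    - [0,0,0,0]
    - [0,0,0,0]
    - [0,0,0,0]
    - [0,0,0,0]
    - [0,0,0,0]
    - [0,0,0,0]
    - [0,0,0,0]

```text
time: 18.95
tool_pos: [0.5291, 0.2659, 0.1847]
tool_rot: [-0.27, -0.608, 0.072, 0.743]
contact_force: [-1.2, -0.2, -1.3]
gripper_width: 0.221
```

```bash
python3 - <<'E'
from go import *
P,M=st(); print(ang(M)); c=rel(boat(P,M,cor))*1e3; print(c.min(0),c.max(0))
pw=shot('wrist','w5'); pd=shot('side','d5'); ps=shot('scene','s5')
o=np.zeros((600,800,3),np.uint8); o[:420,:560]=pw; o[420:600,:400]=cv2.resize(ps[110:230,300:460],(400,300))[:180]; o[180:600,560:800]=pd[0:420,50:290]
cv2.imwrite('pics/c7.png',o)
E
```

```text
t 18.95 q [ 0.505  0.262  1.549 -0.384  1.692  1.809] p [0.5291 0.2659 0.1847] F [-1.2 -0.2 -1.3] w 18.9
tilt 30.1 az -103.2  tooly az -69.6 el 25.8
[-85.72645845  26.61738241  12.5561952 ]
[ -2.91729666 -47.90423776 -91.78666809] [ 43.97276799  32.64346318 -28.3171108 ]
```

View pics/c7.png

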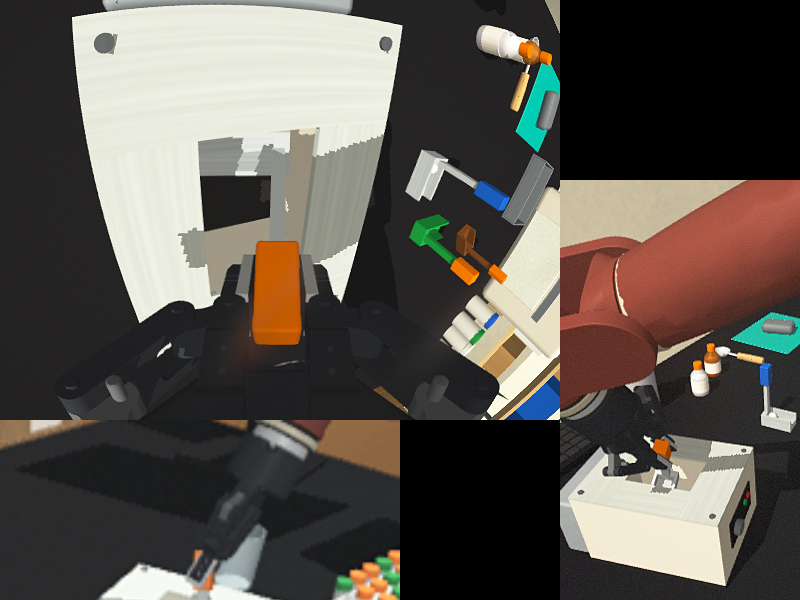

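At (258,148) in the wrist view, where the ball sat, only empty bright tray shows, so it has rolled out. I'll rotate back along the same path and lift out.

```bash
python3 - <<'E'
from go import *
P,M=st(); x0=rel(boat(P,M,(.028,0,.068)))[0]; p1=pin(-30); x1=np.array([.0405,-.0043,0])
for k in range(1,13):
  d=-min(k-.5,11.5)*8; f=-d/92; Mf=M@rx(d); w=x0*(1-f)+x1*f; p=place(Mf,(.028,0,.068),mill+Mm@w); print(round(d/8,2),(M.T@(p-P)).round(4))
E
```

```text
t 19.1 q [ 0.505  0.262  1.549 -0.384  1.692  1.809] p [0.5291 0.2659 0.1847] F [-0.3  0.  -1.2] w 19.1
tilt 30.1 az -103.2  tooly az -69.6 el 25.8
-0.5 [-0.0005  0.0017 -0.0014]
-1.5 [-0.0015  0.0051 -0.0045]
-2.5 [-0.0024  0.0085 -0.0081]
-3.5 [-0.0034  0.0116 -0.0122]
-4.5 [-0.0044  0.0146 -0.0168]
-5.5 [-0.0054  0.0172 -0.0218]
-6.5 [-0.0063  0.0196 -0.0272]
-7.5 [-0.0073  0.0215 -0.0329]
-8.5 [-0.0083  0.023  -0.0389]
-9.5 [-0.0093  0.024  -0.045 ]
-10.5 [-0.0103  0.0245 -0.0514]
-11.5 [-0.0112  0.0245 -0.0578]
```

Emit:
drive_tool:
  plan:
    - [-0.0005,0.0017,-0.0014,-0.5]
    - [-0.0015,0.005,-0.0045,-1.5]
    - [-0.0025,0.0085,-0.008,-2.5]
    - [-0.0035,0.0115,-0.012,-3.5]
    - [-0.0045,0.0145,-0.017,-4.5]
    - [-0.0055,0.017,-0.022,-5.5]
    - [-0.0065,0.0195,-0.027,-6.5]
    - [-0.0075,0.0215,-0.033,-7.5]
    - [-0.0085,0.023,-0.039,-8.5]
    - [-0.0095,0.024,-0.045,-9.5]
    - [-0.01,0.0245,-0.0515,-10.5]
    - [-0.011,0.0245,-0.058,-11.5]

```text
time: 20.3
tool_pos: [0.593, 0.2634, 0.1903]
tool_rot: [0.626, 0.227, 0.486, -0.567]
contact_force: [-0.3, -0.4, -1.1]
gripper_width: 0.226
```

Emit:
drive_tool:
  plan:
    - [0,0,0,0]
    - [0,0,0,0]

```text
time: 20.5
tool_pos: [0.5926, 0.2634, 0.1903]
tool_rot: [0.625, 0.229, 0.483, -0.569]
contact_force: [-0.2, 0.0, -1.6]
gripper_width: 0.227
```

```bash
python3 - <<'E'
from go import *
P,M=st(); print(ang(M)); c=rel(boat(P,M,cor))*1e3; print(c.min(0),c.max(0)); p=pin(-30); to(p,(p[0],p[1],.335))
E
```

```text
t 20.5 q [ 0.46   0.371  1.406 -0.401  1.708  0.152] p [0.5926 0.2634 0.1903] F [-0.2  0.  -1.6] w 19.3
tilt 30.1 az -103.2  tooly az 14.9 el -15.3
[ -1.04866957 -14.48325186   3.73763243]
[-37.86089106 -19.58371896 -68.98312575] [ 38.117813    19.57061262 -22.08091028]
t 20.5 q [ 0.46   0.371  1.406 -0.401  1.708  0.152] p [0.5926 0.2634 0.1903] F [-0.2  0.  -1.6] w 19.3
tilt 30.1 az -103.2  tooly az 14.9 el -15.3
[0.59243285 0.26348998 0.19067572] -> [-0.0004 -0.0003 -0.    ] dist 0.0
(np.float64(0.5924328490501847), np.float64(0.2634899840100047), 0.335) -> [-0.1252 -0.0383  0.0617] dist 0.145
```

Centred in the slot. I'll lift out.

Emit:
drive_tool:
  plan:
    - [-0.006,-0.002,0.003,0]
    - [-0.02,-0.006,0.01,0]
    - [-0.04,-0.0122,0.0197,0]
    - [-0.06,-0.0184,0.0296,0]
    - [-0.08,-0.0245,0.0394,0]
    - [-0.1,-0.0306,0.0493,0]
    - [-0.115,-0.0352,0.0567,0]
    - [-0.125,-0.0383,0.0617,0]
    - [-0.125,-0.0383,0.0617,0]

```text
time: 21.4
tool_pos: [0.5932, 0.2636, 0.3378]
tool_rot: [0.626, 0.23, 0.483, -0.567]
contact_force: [0.2, 0.6, -0.3]
gripper_width: 0.23
```

```bash
python3 - <<'E'
from go import *
w=shot('wrist','w6'); d=shot('side','d6')
o=np.zeros((420,800,3),np.uint8); o[:,:420]=w[:,100:520]; o[:,420:800]=d[:,20:400]; cv2.imwrite('pics/c8.png',o)
to((.4876,-.288,.33),(.4876,-.288,.1204))
E
```

```text
t 21.5 q [ 0.46   0.286  1.268 -0.423  1.912  0.058] p [0.5925 0.2633 0.3344] F [-0.2  0.5 -1.9] w 19.4
tilt 30.1 az -103.2  tooly az 15.0 el -15.4
(0.4876, -0.288, 0.33) -> [ 0.2853 -0.2345  0.4226] dist 0.561
(0.4876, -0.288, 0.1204) -> [ 0.4666 -0.1789  0.3333] dist 0.601
```

View pics/c8.png

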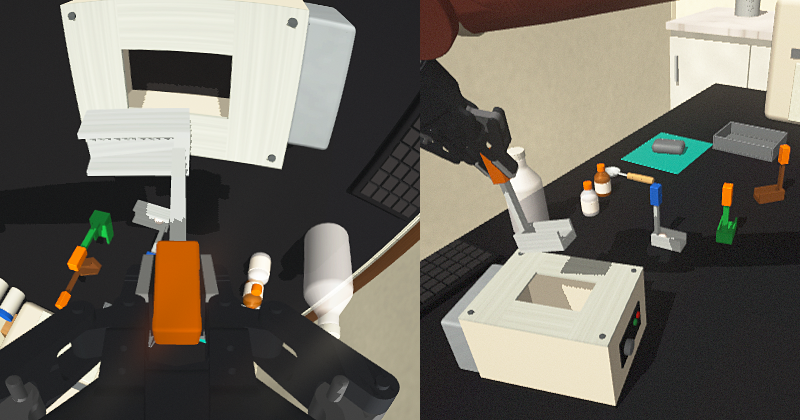

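The boat is empty: no ball at (158,148), where it sat before. I'll return to above its home spot and turn back +30°.

Emit:
drive_tool:
  plan:
    - [0.006,-0.005,0.009,0]
    - [0.02,-0.016,0.03,0]
    - [0.04,-0.033,0.06,0]
    - [0.063,-0.052,0.094,0]
    - [0.087,-0.072,0.129,0.5]
    - [0.111,-0.091,0.164,1.3]
    - [0.135,-0.111,0.2,2.1]
    - [0.159,-0.131,0.235,2.9]
    - [0.183,-0.15,0.27,3.5]
    - [0.207,-0.17,0.306,3.75]
    - [0.23,-0.189,0.341,3.75]
    - [0.25,-0.206,0.371,3.75]

```text
time: 22.7
tool_pos: [0.4985, -0.2227, 0.3298]
tool_rot: [-0.544, -0.382, -0.321, 0.675]
contact_force: [1.6, 0.5, -1.0]
gripper_width: 0.23
```

```bash
python3 - <<'E'
from go import *
to((.4876,-.288,.33),(.4876,-.288,.1204))
P,M=st(); print(ang(M)+[16,0,0])
E
```

```text
t 22.7 q [-0.315 -0.181  1.759 -0.525  1.524 -0.102] p [ 0.4985 -0.2227  0.3298] F [ 1.6  0.5 -1. ] w 19.6
tilt 30.1 az -103.5  tooly az -11.7 el -1.1
(0.4876, -0.288, 0.33) -> [0.033  0.0026 0.0573] dist 0.066
(0.4876, -0.288, 0.1204) -> [ 0.2143  0.0065 -0.0478] dist 0.22
t 22.7 q [-0.315 -0.181  1.759 -0.525  1.524 -0.102] p [ 0.4985 -0.2227  0.3298] F [ 1.6  0.5 -1. ] w 19.6
tilt 30.1 az -103.5  tooly az -11.7 el -1.1
[-11.56293627  -0.27627084   0.0158669 ]
```

Emit:
drive_tool:
  plan:
    - [0.01,0.001,0.018,0]
    - [0.022,0.002,0.038,0]
    - [0.033,0.0025,0.057,0]
    - [0.043,0.003,0.051,0]
    - [0.065,0.0035,0.038,0]
    - [0.09,0.004,0.024,0]
    - [0.115,0.0045,0.009,0]
    - [0.14,0.005,-0.005,0]
    - [0.165,0.0055,-0.019,0]
    - [0.185,0.006,-0.031,0]
    - [0.2,0.0062,-0.0395,0]
    - [0.2,0.0062,-0.0395,0]

```text
time: 23.9
tool_pos: [0.4877, -0.2844, 0.1341]
tool_rot: [-0.543, -0.381, -0.324, 0.675]
contact_force: [-0.4, 0.1, -0.9]
gripper_width: 0.225
```

Emit:
drive_tool:
  plan:
    - [0,0,0,0]

```text
time: 24.0
tool_pos: [0.4901, -0.2858, 0.1385]
tool_rot: [-0.545, -0.382, -0.321, 0.674]
contact_force: [0.1, -0.2, -0.8]
gripper_width: 0.226
```

```bash
python3 - <<'E'
from go import *
to((.4876,-.288,.1204))
P,M=st(); print(ang(M)+[16,0,0])
E
```

```text
t 24.0 q [-0.431 -0.004  1.924 -0.564  1.17  -0.021] p [ 0.4901 -0.2858  0.1385] F [ 0.1 -0.2 -0.8] w 19.3
tilt 30.1 az -103.2  tooly az -11.6 el -1.0
(0.4876, -0.288, 0.1204) -> [ 0.017  -0.0017 -0.0068] dist 0.018
t 24.0 q [-0.431 -0.004  1.924 -0.564  1.17  -0.021] p [ 0.4901 -0.2858  0.1385] F [ 0.1 -0.2 -0.8] w 19.3
tilt 30.1 az -103.2  tooly az -11.6 el -1.0
[-11.46706599  -0.1544795    0.01293031]
```

Emit:
drive_tool:
  plan:
    - [0.005,-0.0005,-0.002,0]
    - [0.01,-0.001,-0.004,0]
    - [0.013,-0.0015,-0.0055,0]
    - [0.0145,-0.0017,-0.006,0]
    - [0.0155,-0.0017,-0.0065,0]
    - [0.0155,-0.0017,-0.0065,0]

```text
time: 24.6
tool_pos: [0.4879, -0.2877, 0.1218]
tool_rot: [-0.544, -0.382, -0.321, 0.674]
contact_force: [0.6, -0.5, -1.3]
gripper_width: 0.223
```

Emit:
drive_tool:
  plan:
    - [0.0005,0,-0.0003,0]
    - [0.0005,0,-0.0003,0]
    - [0.0005,0,-0.0003,0]

```text
time: 24.9
tool_pos: [0.488, -0.2876, 0.1215]
tool_rot: [-0.545, -0.382, -0.321, 0.674]
contact_force: [-0.0, 1.6, -2.3]
gripper_width: 0.227
```

```bash
python3 - <<'E'
from go import *
to((.4876,-.288,.1204))
E
```

```text
t 24.9 q [-0.436  0.015  1.937 -0.571  1.14  -0.007] p [ 0.488  -0.2876  0.1215] F [-0.   1.6 -2.3] w 19.4
tilt 30.1 az -103.2  tooly az -11.6 el -0.9
(0.4876, -0.288, 0.1204) -> [ 0.0011 -0.0003 -0.0002] dist 0.001
```

Emit:
drive_tool:
  plan:
    - [0.0008,0,-0.0005,0]
    - [0.0012,0,-0.0007,0]
    - [0.0012,0,-0.0007,0]

```text
time: 25.2
tool_pos: [0.4881, -0.2877, 0.1204]
tool_rot: [-0.545, -0.382, -0.321, 0.674]
contact_force: [-0.1, 0.9, 0.2]
gripper_width: 0.223
```

```bash
python3 - <<'E'
from go import *
to((.4876,-.288,.1204))
E
```

```text
t 25.2 q [-0.436  0.017  1.938 -0.572  1.138 -0.005] p [ 0.4881 -0.2877  0.1204] F [-0.1  0.9  0.2] w 19.0
tilt 30.1 az -103.1  tooly az -11.6 el -0.9
(0.4876, -0.288, 0.1204) -> [ 0.0002 -0.0004  0.0003] dist 0.001
```

The load has transferred to the bench. I'll open and back out along the tool axis.

Emit:
drive_tool:
  plan:
    - [0,0,0,0]
    - [0,0,0,0]
    - [0,0,0,0]
    - [0,0,0,0]
    - [0,0,0,0]
    - [0,0,0,0]
    - [0,0,0,0]
    - [0,0,0,0]
  fingers: 0.085

```text
time: 26.0
tool_pos: [0.4879, -0.2876, 0.12]
tool_rot: [-0.545, -0.382, -0.321, 0.674]
contact_force: [0.0, -0.1, -0.5]
gripper_width: 0.995
```

Emit:
drive_tool:
  plan:
    - [-0.005,0,0,0]
    - [-0.02,0,0,0]
    - [-0.045,0,0,0]
    - [-0.075,0,0,0]
    - [-0.11,0,0,0]
    - [-0.15,0,0,0]
    - [-0.19,0,0,0]
    - [-0.21,0,0,0]
    - [-0.22,0,0,0]
    - [-0.22,0,0,0]

```text
time: 27.0
tool_pos: [0.5138, -0.1795, 0.3124]
tool_rot: [-0.546, -0.383, -0.32, 0.673]
contact_force: [-0.1, -0.2, 0.2]
gripper_width: 0.996
```

```bash
python3 - <<'E'
from go import *
st(); s=shot('scene','s7'); d=shot('side','d7'); w=shot('wrist','w7')
o=np.zeros((600,800,3),np.uint8)
o[:300,:400]=cv2.resize(s[195:315,110:270],(400,300),interpolation=cv2.INTER_CUBIC); o[:300,400:]=cv2.resize(d[120:240,270:430],(400,300),interpolation=cv2.INTER_CUBIC)
o[300:,:400]=cv2.resize(w,(400,300)); o[300:,400:]=cv2.resize(d,(400,300)); cv2.imwrite('pics/c9.png',o)
for t,im in(('s7',s),('d7',d)):
  hsv=cv2.cvtColor(im,cv2.COLOR_BGR2HSV)
  n,l,S,c=cv2.connectedComponentsWithStats(cv2.inRange(hsv,(5,170,120),(18,255,255)))
  for i in range(1,n):
    if 100<S[i,4]<600 and 100<S[i,1]<300: print(t,S[i],c[i].round(1))
E
```

```text
t 27.0 q [-0.23  -0.154  1.765 -0.526  1.533 -0.011] p [ 0.5138 -0.1795  0.3124] F [-0.1 -0.2  0.2] w 85.0
tilt 30.1 az -102.8  tooly az -11.5 el -0.7
s7 [455 160  19  19 118] [463.7 168.7]
s7 [240 218  11  18 159] [244.8 227.5]
s7 [203 245  12  22 204] [208.7 255.8]
s7 [137 247  13  21 185] [143.4 258.7]
d7 [378 144  12  21 202] [383.6 153.9]
d7 [326 154  13  21 206] [331.9 164.1]
d7 [194 163  15  20 204] [200.8 173.9]
d7 [322 182  11  24 217] [326.7 194.2]
```

View pics/c9.png

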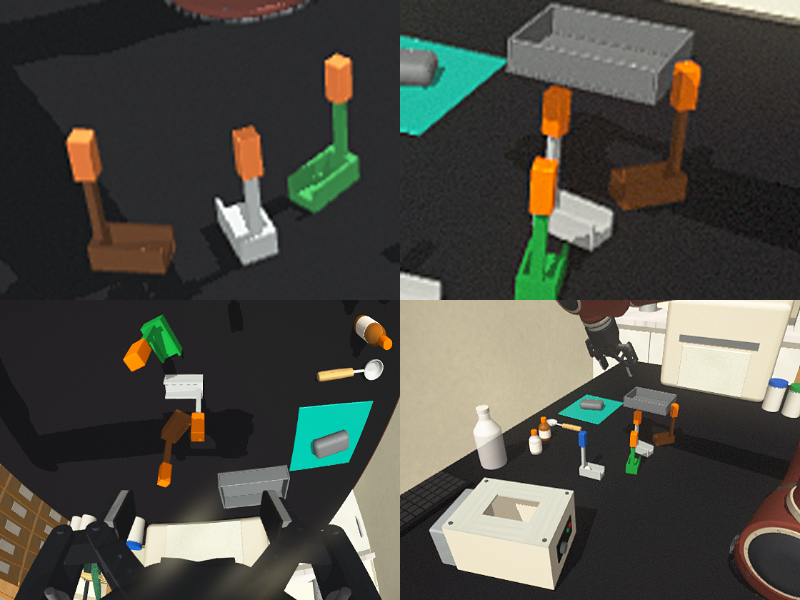

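The boat stands upright at home: scene (209,256) against (209,258) before, side (332,164) against (332,164). Its tray is empty, and the look-alikes and blue boat are where they were. Handing in.

```bash
python3 -c "
from plant import manip; print(manip.job_done())"
```

```text
the job is handed in; nothing more can be done
None
```

The steel ball is in the mill, as far as I could check, and the orange-handled boat is back upright on its spot. I handed the job in at about 27 s on the robot clock. I never saw the ball inside the mill itself: I take it to be there because the tray was empty after tipping and no ball shows on the cover or bench.

**How it was tipped:** The interface only turns the tool about its own pointing axis, which started vertical. I first tilted the tool about 30° by pushing the arm against its upper reach limit in free air. Turning about that tilted axis then tipped the open end down by about 27° inside the mill. It also swung the tray about 85° sideways under the cover, so the boat did not lean purely to -x.

**Last checks:**
- **Boat:** The handle is within 1 px (side view) and about 2 px (scene view) of where it was. I let go only once the bench was carrying its weight. The jaws may have turned it a degree or two from its original heading.
- **Cover:** The slot and boat positions I measured agreed with the wrist view to about 2 mm. That left about 12 mm of clearance on each side on the way in and out. The wrist force was under 3 N in every reading at the mill.
- **Other objects:** The green and brown boats have not moved in the images. The blue boat looks untouched.

**Doubts:**
- **Joint 3:** It read 0.055 against a listed lower limit of 0.06 while I was gaining the tilt. I took that as rounding.
- **Wrist force:** The highest reading was about 80 N, at the end of the first fast upward move with nothing in the gripper, against a limit of 120 N.

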